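# Load a chamber slide under the sprung roller arm of an inverted microscope

### The job

Load the chamber slide on the low, box-shaped inverted microscope: lay it flat on the stage with its long side against the side rail, and slide it lengthwise so that its end pushes the sprung roller arm back up off the stage and slips beneath the roller, until you feel it bear gently against the end stop. Press lightly throughout, the slide and the stop are delicate. Then let go, leaving the slide fully home, flat and square along the rail under the roller, and leave the other things on the bench alone.

Things in the scene. Friction and masses are not known exactly. Their poses are not given: they have to be found in the camera images.
- microscope: Inverted digital microscope, a fixed low white box, black on top, 186 mm (x) by 156 mm (y), focus knobs on its right flank out to y = -100 mm. Origin: centre of its underside; x points from its front (robot side) to its back, y to its left, z up. Its top is a flat bare stage plate, 170 by 140 mm, surface 60 mm above the origin; the side rail and the clamp with stop and arm stand on it.
- rail_face (a point): Middle of the lower edge of the side rail's guiding face, at stage height; axes as the microscope's. The fixed steel rail is 3 mm high, 92 mm long along x; the face looks to -y. The 26 mm wide slide touches it when the slide's centre line is 13 mm to -y of the face. Beyond the rail's robot-side end (46 mm to -x) a 15 mm flare leads in.
- end_stop: End stop: fixed steel strip at the stage's back, 30 mm wide (y), 3.5 mm high. Origin: middle of the lower edge of its contact face, at stage height; x points away from the slide, as the microscope's x. Home, the slide's centre is 38 mm to -x. It is clamped 34 to 44 mm behind the microscope's origin; feel for it. Behind it stand the arm's lugs (11 mm high) and a screw at y = -34 mm (16 mm high).
- hold_arm (a joint): Hinge of the sprung hold-down arm (rad); pivot 29 mm behind the end stop's face, 5.5 mm above the stage. 0: at rest; grows as the roller is pushed up, about 0.08 with the slide's 4 mm plate beneath, 0.55 at most. A spring presses it towards 0, 4 to 5 N at the roller; it does not stay up. The slide's end, pushed along the stage against the roller, lifts it.
- roller: Plastic roller at the front of the hold-down arm, 15 mm in diameter, 13 mm wide, turning freely about y. Origin: its centre; at rest 6 mm in front (-x) of the end stop's face and 8.7 mm above the stage, so its underside is 1.2 mm above the stage.
- chamber_slide: Loose, flat on the bench: clear plate 76 (x) by 26 (y) by 4 mm, white frosted ends, a grey block of 2 by 4 open wells in the middle, 42 (x) by 22 (y) mm, top 16 mm above the underside. Ends bare for 17 mm, alike: either may go first. Origin: centre of the underside. About 30 g, friction 0.4 to 0.85; keep every push on it under 12 N. Fingertips 5 to 7 mm above its underside grip the wells and pass over the rail.
- chamber_case: Black case, 44 x 92 x 19 mm, lying on the bench; leave it alone. Origin: centre of its underside, y along its length.
- spare_eyepiece: Black eyepiece, 34 mm in diameter, 44 mm high, standing on the bench; leave it alone. Origin: centre of its underside.
- objective_can: White canister with a black lid, 36 mm in diameter, 54 mm high, on the bench; leave it alone. Origin: centre of its underside.
- forceps: Steel forceps, 125 x 16 x 10 mm, on the bench; leave them alone. Origin: centre of the underside, y along the length.

How it is judged (in metres and radians):
On the way, in this order (a step that is already met when the one before it is completed fails the run):
1. the end of the slide, low over the stage, has pushed the roller up (value of joint hold_arm above 0.03 rad and contact force between chamber_slide and roller above 0.5 N and z of chamber_slide in the frame of microscope below 0.066 m).
2. beneath the roller, the slide bears against the end stop (over 1 N) (contact force between chamber_slide and end_stop above 1 N and value of joint hold_arm above 0.05 rad), for 0.1 s.
At the end, for the whole second after the job is handed in: The chamber slide lies flat on the stage (underside within 1.2 mm of it, upright within 0.03 rad), its end within 1 mm of the end stop's face, its long side within 1.2 mm of the side rail and parallel to it within 0.03 rad, at rest, and the roller of the sprung arm rests on it (more than 1 N) (x of chamber_slide in the frame of end_stop between -0.039 and -0.0365 m and y of chamber_slide in the frame of microscope between -0.0012 and 0.0012 m and angle between the x axis of chamber_slide and the x axis of microscope, either way round below 0.03 rad and angle between chamber_slide's own z axis and vertical below 0.03 rad and z of chamber_slide in the frame of microscope between 0.0585 and 0.0612 m and value of joint hold_arm above 0.05 rad and contact force between chamber_slide and roller above 1 N and linear speed of chamber_slide below 0.01 m/s); the robot touches nothing.
It fails at once if the slide is pressed against the end stop with more than 14 N (contact force between chamber_slide and end_stop above 14 N).
It fails at once if the slide is pressed on the stage or against the rail with more than 28 N (contact force between chamber_slide and microscope above 28 N).
It fails at once if the slide is pressed against the roller with more than 20 N (contact force between chamber_slide and roller above 20 N).
It fails at once if one of the other things (case, eyepiece, canister, forceps) is shifted by more than 15 mm (distance of any of chamber_case, spare_eyepiece, objective_can, forceps from where it was at the start of the episode above 0.015 m).
It also fails if it takes over 56 s, if anything falls off the work surface, if the arm or the gripper's body presses on something with over 40 N, if the wrist force passes 120 N, or if a joint passes its speed limit or range.

### The arm

A 6-joint arm with a two-finger parallel gripper is mounted at the origin on a cart in front of the work surface, level with it; the furniture and walls round the work are solid. World frame = base frame: x ahead of the robot, y to its left, z up, the work surface at z = 0. Lengths are in m, angles in degrees, forces in N, time in s.
With the tool pointing down it reaches from about 0.4 to 0.825 m from the base axis. Payload 7 kg.
Tool frame: the origin (TCP) lies midway between the tips of the shut fingers; the grasp point (between the pads) lies 19 mm behind it; x points along the fingers, z is the direction in which the jaws open and shut, and the axes are right-handed (so a half turn about x gives the same grasp; the last joint's range is limited). The gripper opens to 88 mm and grips with 3 to 60 N. Pads are 19 mm wide; open, the fingers measure 130 mm over their backs; the gripper's body (78 mm by 193 mm) begins 47 mm behind the grasp point.
Start: joints at [-57.577, 20.546, 0.682, 0, -70.136, -16.507], TCP at [0.185, -0.649, 0.227] pointing down, gripper open.
Joint ranges: [-176.03, 176.03], [-82.01, 121.73], [-58.28, 71.71], [-173.87, 95.51], [-174.79, -0.11], [-173.66, 173.66]. Speed limits (degrees/s): [136.94, 136.94, 172.46, 180, 180, 180].

### API

Orientations are given as [roll, pitch, yaw] about the fixed x, y, z axes, in that order (R = Rz(yaw) Ry(pitch) Rx(roll)).
In Python, from plant import ctrl gives the robot as it stands.
- The arm moves only by the tool servo_tool, never from a script. Its argument "motion" is a list of rows, each an object with "offset": the shift along the tool's x, y, z in m, a list of three; "roll": the turn about the tool's x in degrees; "claw": the opening, from -1 (shut) to 1 (fully open), so that 0 is half open. In form: [{"offset": [x, y, z], "roll": roll, "claw": claw}, ...]. A call has 1 to 12 rows; each row shifts and turns the commanded pose from where the row before left it, along the tool's axes as they then stand; what a row does not reach is not made up. A row lasts 1/8 s, in which the tool goes at most 62.5 mm and 10.7 degrees, less where a joint would pass 70% of its speed; a pose out of reach is approached as far as the arm can. A call is refused whole if a number of a shift passes 0.0625 or a number of a turn 10.7, either way. A call with a gripper value outside its range is refused whole. The fingers move at their own pace and stop on an object; the grip force is fixed at half the most. Time passes only in rows, so rows that do not move let the fingers close. It gives the time, the measured TCP pose, the force and the opening at its end, in the units of the state.
- ctrl.get_obs(): the state, without advancing time (a new reading comes with each control period).
- ctrl.snapshot(name): name is "scene" or "top"; returns a dict with "frame" (400x640x3 uint8, blue, green, red), "z_map" (400x640 float32, m along the optical axis (not along the pixel's ray), 0 where there is no reading), "mtx" (3x3 intrinsics, pixels), "extrinsics" (4x4, takes a point from camera to world coordinates). Camera axes: x right, y up, looking along -z (the intrinsics and any distortion apply to the point x, -y, -z); pixel columns grow to the right and rows downward; lengths in m; the calibration is good to about 2 mm. A picture is of the moment at which its call begins.
- ctrl.close_job(): hands the job in, once; it reports no verdict.
The state is a dict: "clock": time; "joint_pos": joint angles; "qvel": joint speeds; "tau": joint torques, N m; "tool_pos": TCP position; "orientation": TCP orientation; "force": force on the tool from outside, world axes, zero at the start; "moment": the same for the moment, N m; "opening": finger opening in m.
Only numpy, scipy, OpenCV 4.12 (cv2) and the standard library are available. Lean on these libraries where they do the work, as an engineer would, in place of code of your own. Each camera call takes 0.05 s, during which the arm holds its last target.

## Working session

There is one attempt and no reset: what is moved stays moved. The work goes in short steps, Python scripts to look and compute and a tool call to move; the robot and the scene stay as the last step left them, time stands still between calls to the robot, and variables do not carry over. Pictures are saved under pics/ and viewed, and the job is handed in when it is done.

Besides the shell and the picture viewer there is one more tool, called as a command line: name --argument value ..., lists and objects as JSON in quotes. servo_tool: Moves the arm, as the interface text tells. Its arguments: {"type":"object","properties":{"motion":{"type":"array"}},"required":["motion"]}

```bash
ls; mkdir -p pics; python3 - <<'E'
from plant import ctrl
import cv2,numpy as np
print(ctrl.get_obs())
for n in("scene","top"):
    s=ctrl.snapshot(n); cv2.imwrite(f"pics/{n}0.png",s["frame"]); np.savez(f"{n}0.npz",**s); print(n,s["mtx"],s["extrinsics"],s.keys())
E
```

```text
pics
{'clock': 0.0, 'joint_pos': array([-5.75772127e+01,  2.05899604e+01,  6.34241035e-01, -2.11882644e-02,
       -7.01371187e+01, -1.65082157e+01]), 'qvel': array([ 0.05226367, -0.01526778,  0.04566241, -0.09991871, -0.04053311,
        0.01083489]), 'tau': array([-7.63051848e-04, -5.82726753e+01,  2.93056512e+01,  6.99719444e+00,
        6.95014576e-03, -1.33099084e-04]), 'tool_pos': array([ 0.18494419, -0.64865146,  0.22563954]), 'orientation': array([  4.40053216,  89.90504844, 110.30788847]), 'force': array([-0.46634331,  0.16787337, -0.49666396]), 'moment': array([0.00952389, 0.01343461, 0.00780662]), 'opening': 0.08781809685151243}
scene [[390.81362196   0.         311.63435768]
 [  0.         390.81362196 195.07761006]
 [  0.           0.           1.        ]] [[ 0.81437138  0.33890237 -0.47110979  0.1534665 ]
 [-0.58013467  0.49720081 -0.64516287 -0.3765269 ]
 [ 0.01558895  0.7987093   0.60151512  0.58222291]
 [ 0.          0.          0.          1.        ]] dict_keys(['frame', 'z_map', 'mtx', 'extrinsics'])
top [[406.65525409   0.         319.39403165]
 [  0.         406.65525409 195.31653697]
 [  0.           0.           1.        ]] [[ 9.05129519e-04  9.90980319e-01 -1.34004434e-01  4.24828238e-01]
 [-9.99972302e-01  1.88691093e-03  7.19966585e-03  1.97742233e-01]
 [ 7.38758159e-03  1.33994206e-01  9.90954578e-01  9.08456775e-01]
 [ 0.00000000e+00  0.00000000e+00  0.00000000e+00  1.00000000e+00]] dict_keys(['frame', 'z_map', 'mtx', 'extrinsics'])
```

View pics/scene0.png

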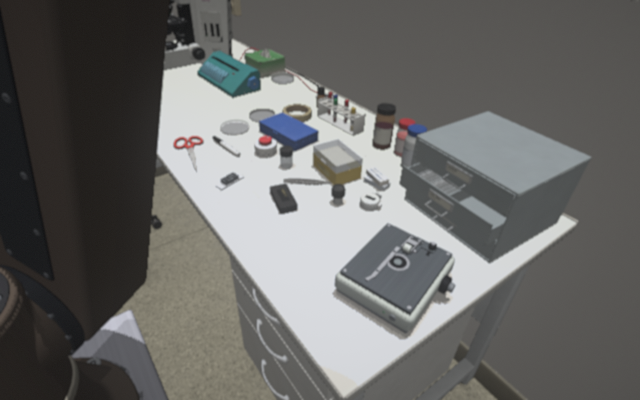

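View pics/top0.png

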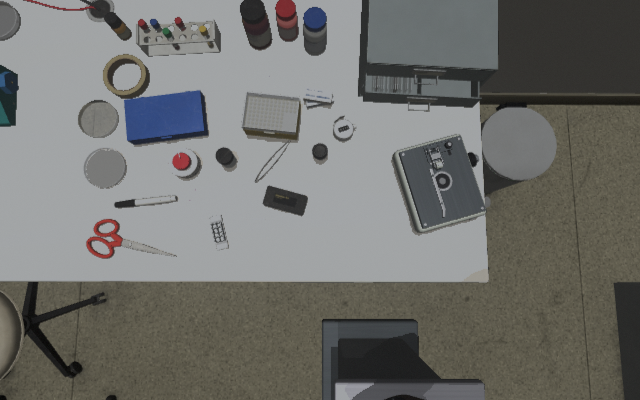

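The top view shows the slide at about (219,232), the microscope at (438,183), the case at (285,200), the forceps at (272,160), the eyepiece at (320,151) and the canister at (225,156). I'll zoom in on the slide and the microscope.

```bash
cat > h.py <<'E'
import cv2,numpy as np
class V:
    def __init__(s,d):
        s.f=d["frame"];s.z=d["z_map"];s.K=d["mtx"];s.T=d["extrinsics"]
    def ray(s,u,v):
        d=np.array([(u-s.K[0,2])/s.K[0,0],-(v-s.K[1,2])/s.K[1,1],-1.]);return s.T[:3,:3]@d
    def plane(s,u,v,h):
        r=s.ray(u,v);o=s.T[:3,3];return o+r*(h-o[2])/r[2]
    def dep(s,u,v):
        return s.T[:3,3]+s.ray(u,v)*s.z[int(round(v)),int(round(u))]
    def px(s,p):
        c=s.T[:3,:3].T@(np.asarray(p)-s.T[:3,3]);return s.K[0,2]+s.K[0,0]*c[0]/-c[2],s.K[1,2]-s.K[1,1]*c[1]/-c[2]
E
python3 - <<'E'
from h import *
t=np.load("top0.npz");f=t["frame"]
v=V(t)
a=cv2.resize(f[205:260,190:250],None,fx=9,fy=9,interpolation=cv2.INTER_CUBIC);cv2.imwrite("pics/a.png",a)
b=cv2.resize(f[125:240,380:500],None,fx=5,fy=5,interpolation=cv2.INTER_CUBIC);cv2.imwrite("pics/b.png",b)
for p in [(219,232),(200,240),(440,183),(415,170),(430,210),(460,200),(438,150),(320,151)]: print(p,v.dep(*p).round(4))
E
```

```text
(219, 232) [0.4644 0.4113 0.0125]
(200, 240) [ 0.4473  0.4564 -0.0024]
(440, 183) [ 0.5662 -0.0636  0.0612]
(415, 170) [ 0.5948 -0.0124  0.0574]
(430, 210) [ 0.509  -0.0411  0.0585]
(460, 200) [ 0.5301 -0.1047  0.0602]
(438, 150) [ 0.6353 -0.0591  0.0708]
(320, 151) [0.6391 0.1902 0.0439]
```

View pics/a.png

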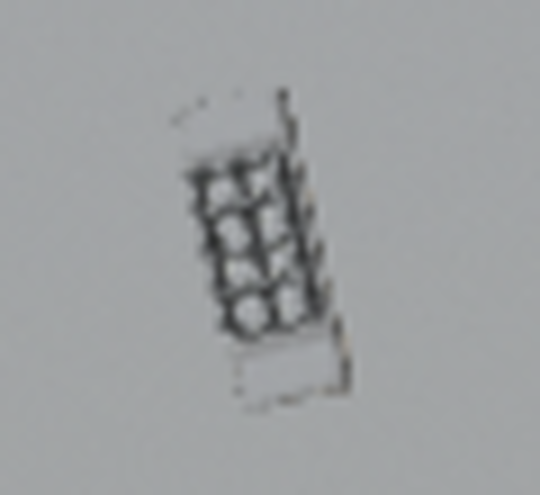

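View pics/b.png

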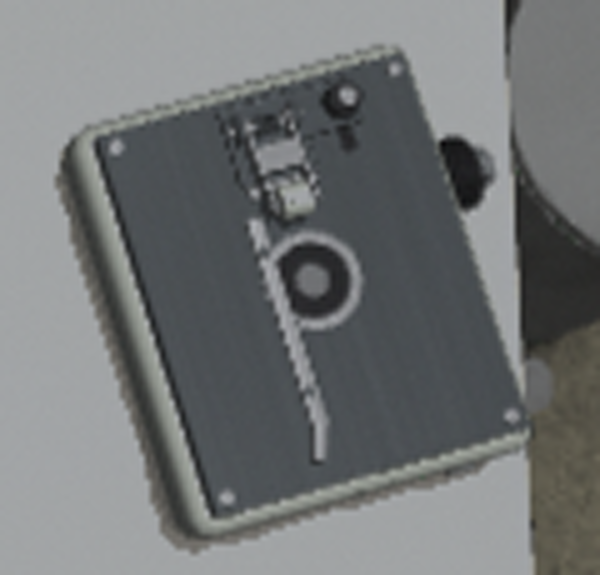

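The slide crop shows the wells block tilted about 13° and the ends at rows ~90 and ~400 of the crop. In the microscope crop the rail runs from (250,220) to (320,460), the roller is at (290,195), and the plate's screws are at (117,147), (395,68), (226,497) and (512,415). Next I'll fit the slide and microscope poses.

```bash
python3 - <<'E'
from h import *
v=V(np.load("top0.npz"));s=V(np.load("scene0.npz"))
f=v.f;g=cv2.cvtColor(f,cv2.COLOR_BGR2GRAY)
print(g[225:240,205:215].mean())
# wells
m=np.zeros_like(g);m[218:248,205:232]=(g[218:248,205:232]<125)*255
ys,xs=np.nonzero(m)
P=np.array([v.plane(x,y,.016)[:2] for x,y in zip(xs,ys)],np.float32)
(c,sz,a)=cv2.minAreaRect(P*1000);print("wells rect",c,sz,a)
mu=P.mean(0);w,e=np.linalg.eigh(np.cov(P.T));print(mu,np.degrees(np.arctan2(e[1,1],e[0,1])))
# depth-based: pts with height>8mm around slide
pts=np.array([v.dep(x,y) for y in range(212,254) for x in range(203,236)])
Q=pts[(pts[:,2]>.007)&(pts[:,2]<.03)];print(len(Q),cv2.minAreaRect((Q[:,:2]*1000).astype(np.float32)),Q[:,2].max())
print("bench z",np.median(pts[:,2]))
# plate
hsv=cv2.cvtColor(f,cv2.COLOR_BGR2HSV)
m=np.zeros_like(g);m[125:240,385:500]=(g[125:240,385:500]<100)*255
pts=[];
for y,x in zip(*np.nonzero(m)):
    p=v.dep(x,y)
    if .052<p[2]<.068: pts.append((x,y))
mm=np.zeros_like(g)
for x,y in pts: mm[y,x]=255
mm=cv2.morphologyEx(mm,cv2.MORPH_CLOSE,np.ones((5,5)));mm=cv2.morphologyEx(mm,cv2.MORPH_OPEN,np.ones((5,5)))
cs,_=cv2.findContours(mm,0,1);c=max(cs,key=cv2.contourArea)
W=np.array([v.plane(*q[0],.06)[:2]*1000 for q in c],np.float32);print("plate",cv2.minAreaRect(W))
# screws
S=[v.plane(380+(x-2)/5,125+(y-2)/5,.06) for x,y in[(117,147),(395,68),(226,497),(512,415)]]
S=np.array(S);print("screws",S.round(4),S.mean(0));print(np.degrees(np.arctan2(*(S[0]-S[2])[[1,0]])),np.degrees(np.arctan2(*(S[1]-S[3])[[1,0]])),np.linalg.norm(S[0]-S[2]),np.linalg.norm(S[0]-S[1]))
# rail
m2=np.zeros_like(g);m2[168:216,428:446]=(g[168:216,428:446]>135)*255
cv2.imwrite("pics/m2.png",cv2.resize(np.hstack([m2[125:240,380:500],mm[125:240,380:500]]),None,fx=3,fy=3))
# scene view check
a=cv2.resize(s.f[215:330,330:465],None,fx=5,fy=5,interpolation=cv2.INTER_CUBIC);cv2.imwrite("pics/c.png",a)
a=cv2.resize(s.f[165:195,210:250],None,fx=15,fy=15,interpolation=cv2.INTER_CUBIC);cv2.imwrite("pics/d.png",a)
E
```

```text
148.24666666666667
wells rect (460.222412109375, 410.4142761230469) (65.42760467529297, 28.05248260498047) 14.550981521606445
[0.4652152 0.4107421] -161.21547396625724
122 ((464.9480895996094, 414.0193176269531), (42.251991271972656, 22.36392593383789), 14.932820320129395) 0.01864813641010521
bench z 0.00041055352865543293
plate ((570.76904296875, -66.9884033203125), (169.8377227783203, 141.14022827148438), 15.989853858947754)
screws [[ 0.629   0.0129  0.06  ]
 [ 0.6642 -0.1079  0.06  ]
 [ 0.4795 -0.0287  0.06  ]
 [ 0.5141 -0.1504  0.06  ]] [ 0.57171248 -0.06853699  0.06      ]
15.556185082118617 15.84425405277623 0.1552330982263694 0.12575985260015193
```

View pics/m2.png

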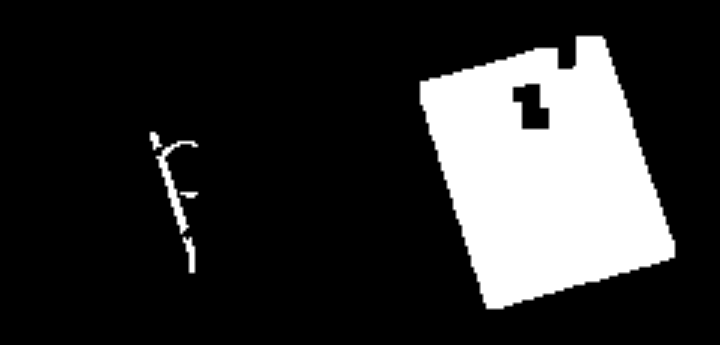

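View pics/c.png

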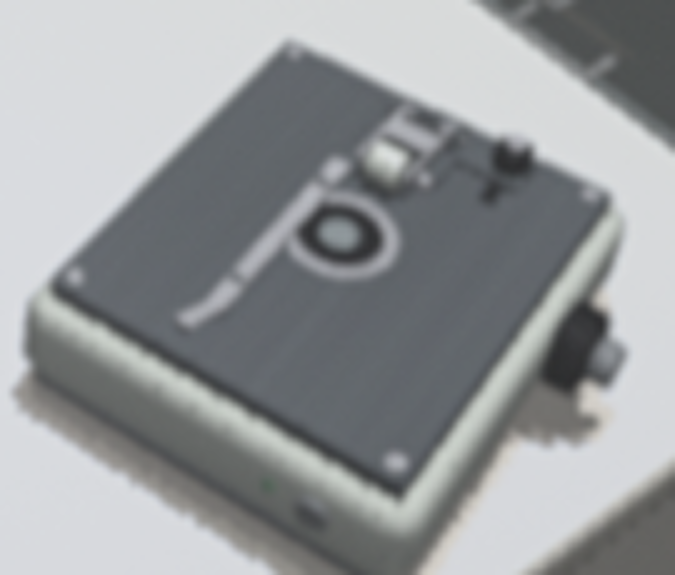

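View pics/d.png

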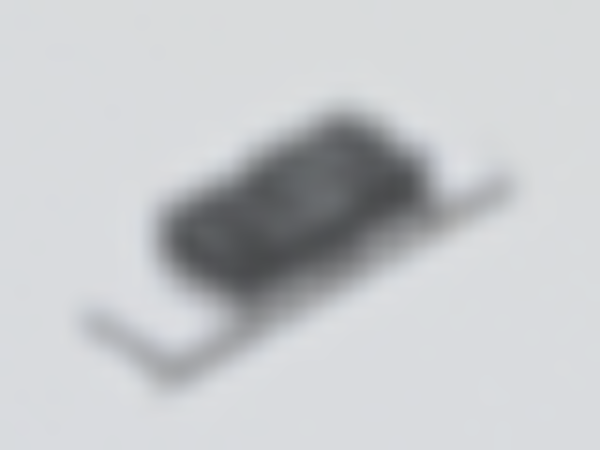

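```bash
cat >> h.py <<'E'
from scipy.spatial.transform import Rotation as Ro
def R_of(o): r,p,y=o; return Ro.from_euler('xyz',[r,p,y],degrees=True).as_matrix()
def need(obs,target,yaw=None):
    """tool-axes shift to world target (at current axes), and roll needed to bring jaw axis z along yaw+90"""
    R=R_of(obs["orientation"]);d=R.T@(np.asarray(target)-obs["tool_pos"])
    print("pos",obs["tool_pos"].round(4),"x",R[:,0].round(3),"y",R[:,1].round(3),"z",R[:,2].round(3),"F",obs["force"].round(2),"open",round(obs["opening"],4),"t",obs["clock"])
    print("tool shift",d.round(4))
    if yaw is not None:
        a=np.radians(yaw);ax=np.array([-np.sin(a),np.cos(a),0])
        th=np.degrees(np.arctan2(R[:,1]@ax,R[:,2]@ax)); print("roll to z=+/-lateral:",-th,"or",180-th)
E
python3 - <<'E'
from h import *
from plant import ctrl
v=V(np.load("top0.npz"));s=V(np.load("scene0.npz"))
cr=[v.plane(190+(x-4)/9,205+(y-4)/9,.016) for x,y in[(195,170),(285,150),(325,315),(235,340)]]
cr=np.array(cr);print("wells",cr.mean(0),[np.degrees(np.arctan2(d[1],d[0])) for d in(cr[0]-cr[3],cr[1]-cr[2])],np.linalg.norm(cr[0]-cr[3]),np.linalg.norm(cr[0]-cr[1]))
e=np.array([v.plane(190+(x-4)/9,205+(y-4)/9,.003) for x,y in[(172,120),(283,90),(348,390),(243,408)]])
print("plate",e.round(4),e.mean(0),[np.degrees(np.arctan2(d[1],d[0])) for d in(e[0]-e[3],e[1]-e[2])],np.linalg.norm(e[1]-e[2]),np.linalg.norm(e[0]-e[1]))
pts=np.array([s.dep(x,y) for y in range(165,195) for x in range(212,248)])
Q=pts[(pts[:,2]>.007)&(pts[:,2]<.03)];print("scene",len(Q),cv2.minAreaRect((Q[:,:2]*1000).astype(np.float32)),Q[:,2].max())
e=np.array([s.plane(210+(x-7)/15,165+(y-7)/15,.0) for x,y in[(80,315),(172,375),(510,185)]])
print("scene plate",e.round(4),np.degrees(np.arctan2(*(e[2]-e[1])[[1,0]])),np.linalg.norm(e[2]-e[1]),np.linalg.norm(e[0]-e[1]),(e[0]+e[2])/2)
# scope in scene
S=np.array([s.plane(330+(x-2)/5,215+(y-2)/5,.06) for x,y in[(293,50),(590,193),(75,277),(397,461)]]);print("screws scene",S.round(4),S.mean(0),np.degrees(np.arctan2(*(S[0]-S[2])[[1,0]])),np.degrees(np.arctan2(*(S[1]-S[3])[[1,0]])))
# rail line, top view crop b: top surface z=.063
A=np.array([v.plane(380+(x-2)/5,125+(y-2)/5,.063) for x,y in[(258,222),(313,402),(318,460),(290,195)]])
c=np.array([.571,-.068]);a=np.radians(15.8);M=np.array([[np.cos(a),np.sin(a)],[-np.sin(a),np.cos(a)]])
print("rail etc in scope frame",(M@(A[:,:2]-c).T).T.round(4))
print("box",[v.dep(x,y).round(3) for x,y in [(430,40),(420,85),(420,104)]])
need(ctrl.get_obs(),[0.465,.412,.15],14.5)
E
```

```text
wells [0.46509698 0.41170058 0.016     ] [np.float64(15.188575990544171), np.float64(15.38622633350315)] 0.04257296073683869 0.022244623324808605
plate [[0.4961 0.4376 0.003 ]
 [0.5036 0.4104 0.003 ]
 [0.4299 0.3921 0.003 ]
 [0.4255 0.4176 0.003 ]] [0.46378831 0.41441157 0.003     ] [np.float64(15.806155542318582), np.float64(13.986148468013758)] 0.07590925057206283 0.028166041477286338
scene 121 ((467.6721496582031, 413.9499816894531), (44.67649841308594, 25.01331901550293), 15.14837646484375) 0.01709315276033685
scene plate [[0.4295 0.4194 0.    ]
 [0.4349 0.3949 0.    ]
 [0.5077 0.4135 0.    ]] 14.36569327091318 0.07513848188035957 0.025143235918435373 [0.46859774 0.41648593 0.        ]
screws scene [[ 0.6331  0.015   0.06  ]
 [ 0.6678 -0.1067  0.06  ]
 [ 0.4826 -0.0293  0.06  ]
 [ 0.5184 -0.1499  0.06  ]] [ 0.57546123 -0.06770265  0.06      ] 16.40775740547464 16.118382615454717
rail etc in scope frame [[ 0.0301  0.0149]
 [-0.0493  0.0162]
 [-0.073   0.0218]
 [ 0.0376 -0.0018]]
box [array([ 0.824, -0.019,  0.178]), array([ 0.77 , -0.02 ,  0.093]), array([ 0.737, -0.025,  0.069])]
pos [ 0.185  -0.6487  0.2257] x [-0.001  0.001 -1.   ] y [-0.962 -0.274  0.   ] z [-0.274  0.962  0.001] F [0.91 0.23 0.06] open 0.0877 t 0.1
tool shift [ 0.0771 -0.5601  0.9432]
roll to z=+/-lateral: 1.4089052165258014 or 181.4089052165258
```

servo_tool --motion '[{"offset": [0,-0.0425,0.0345],"roll": 0,"claw": 0},{"offset": [0,-0.0425,0.0345],"roll": 0,"claw": 0},{"offset": [0,-0.0425,0.0345],"roll": 0,"claw": 0},{"offset": [0,-0.0425,0.0345],"roll": 0,"claw": 0},{"offset": [0,-0.0425,0.0345],"roll": 0,"claw": 0},{"offset": [0,-0.0425,0.0345],"roll": 0,"claw": 0},{"offset": [0,-0.0425,0.0345],"roll": 0,"claw": 0},{"offset": [0,-0.0425,0.0345],"roll": 0,"claw": 0},{"offset": [0,-0.0425,0.0345],"roll": 0,"claw": 0},{"offset": [0,-0.0425,0.0345],"roll": 0,"claw": 0}]'

```text
clock: 1.35
tool_pos: [0.4998, -0.1991, 0.2265]
orientation: [39.1, 90.0, 145.1]
force: [0.7, -0.9, 0.2]
opening: 0.0436
```

servo_tool --motion '[{"offset": [0,-0.012,0.0545],"roll": 0,"claw": 0},{"offset": [0,-0.012,0.0545],"roll": 0,"claw": 0},{"offset": [0,-0.012,0.0545],"roll": 0,"claw": 0},{"offset": [0,-0.012,0.0545],"roll": 0,"claw": 0},{"offset": [0,-0.012,0.0545],"roll": 0,"claw": 0},{"offset": [0,-0.012,0.0545],"roll": 0,"claw": 0},{"offset": [0,-0.012,0.0545],"roll": 0,"claw": 0},{"offset": [0,-0.012,0.0545],"roll": 0,"claw": 0},{"offset": [0,-0.012,0.0545],"roll": 0,"claw": 0},{"offset": [0,-0.012,0.0545],"roll": 0,"claw": 0},{"offset": [0,-0.012,0.0545],"roll": 0,"claw": 0}]'

```text
clock: 2.72
tool_pos: [0.4612, 0.4136, 0.2263]
orientation: [126.3, 90.0, -127.7]
force: [1.5, -0.1, 0.0]
opening: 0.0438
```

```bash
python3 - <<'E'
from h import *
from plant import ctrl
o=ctrl.get_obs();need(o,[0.466,.4135,.006],15)
s=ctrl.snapshot("scene");cv2.imwrite("pics/s1.png",s["frame"])
E
```

```text
pos [0.4612 0.4136 0.2263] x [-0. -0. -1.] y [-0.962 -0.274  0.   ] z [-0.274  0.962 -0.   ] F [ 1.45 -0.05  0.  ] open 0.0438 t 2.725
tool shift [ 0.2203 -0.0047 -0.0014]
roll to z=+/-lateral: 0.9282878151183559 or 180.92828781511835
```

View pics/s1.png

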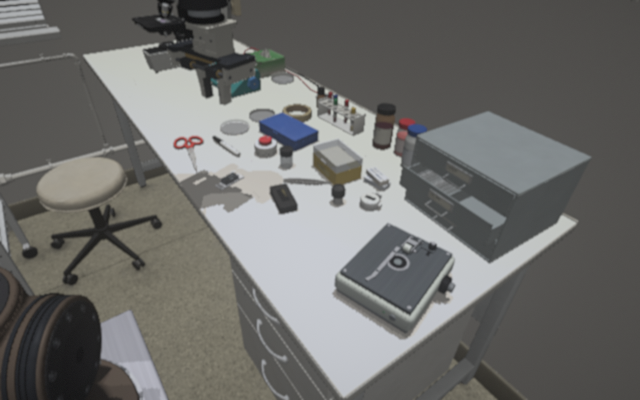

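servo_tool --motion '[{"offset": [0.05,-0.0047,-0.0014],"roll": 0,"claw": 0},{"offset": [0.05,0,0],"roll": 0,"claw": 0},{"offset": [0.05,0,0],"roll": 0,"claw": 0},{"offset": [0.025,0,0],"roll": 0,"claw": 0},{"offset": [0,0,0],"roll": 0,"claw": 0}]'

```text
clock: 3.4
tool_pos: [0.4656, 0.4103, 0.0491]
orientation: [130.3, 89.7, -123.8]
force: [0.1, 0.1, 0.5]
opening: 0.0434
```

```bash
python3 - <<'E'
from h import *
from plant import ctrl
o=ctrl.get_obs();need(o,[0.466,.4135,.0065],15)
for n in("scene","top"):
  s=ctrl.snapshot(n);f=s["frame"]
  c=f[140:200,190:270] if n=="scene" else f[190:260,180:260]
  cv2.imwrite(f"pics/{n}2.png",cv2.resize(c,None,fx=8,fy=8,interpolation=cv2.INTER_CUBIC))
E
```

```text
pos [0.4656 0.4103 0.0491] x [-0.003 -0.004 -1.   ] y [-0.962 -0.274  0.004] z [-0.274  0.962 -0.003] F [0.05 0.07 0.47] open 0.0434 t 3.4
tool shift [ 0.0426 -0.0014  0.0031]
roll to z=+/-lateral: 0.899721285816524 or 180.89972128581653
```

View pics/scene2.png

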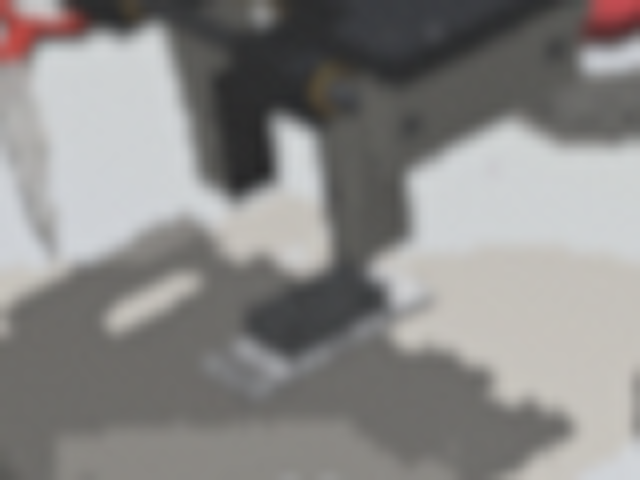

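View pics/top2.png

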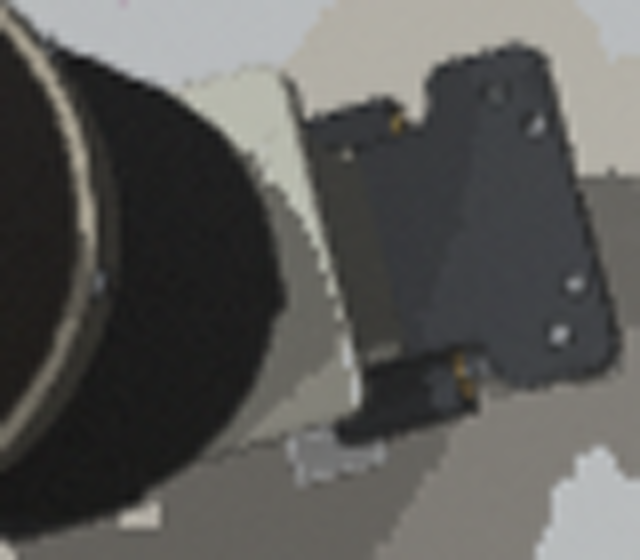

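servo_tool --motion '[{"offset": [0.012,-0.0014,0.0031],"roll": 0,"claw": 0},{"offset": [0.012,0,0],"roll": 0,"claw": 0},{"offset": [0.01,0,0],"roll": 0,"claw": 0},{"offset": [0,0,0],"roll": 0,"claw": 0},{"offset": [0,0,0],"roll": 0,"claw": 0}]'

```text
clock: 4.12
tool_pos: [0.4672, 0.4153, 0.0177]
orientation: [-128.5, 90.0, -22.6]
force: [0.7, -0.1, -0.5]
opening: 0.0441
```

```bash
python3 - <<'E'
from h import *
from plant import ctrl
o=ctrl.get_obs();need(o,[0.466,.4135,.0065],15)
E
```

```text
pos [0.4672 0.4153 0.0177] x [ 0. -0. -1.] y [-0.962 -0.274 -0.   ] z [-0.274  0.962 -0.   ] F [ 0.73 -0.06 -0.46] open 0.0441 t 4.125
tool shift [ 0.0112  0.0017 -0.0014]
roll to z=+/-lateral: 0.922666458046506 or 180.9226664580465
```

servo_tool --motion '[{"offset": [0.006,0.0012,-0.0014],"roll": 0,"claw": 0},{"offset": [0.005,0,0],"roll": 0,"claw": 0},{"offset": [0,0,0],"roll": 0,"claw": 0},{"offset": [0,0,0],"roll": 0,"claw": 0},{"offset": [0,0,0],"roll": 0,"claw": -0.3},{"offset": [0,0,0],"roll": 0,"claw": -0.45},{"offset": [0,0,0],"roll": 0,"claw": -0.6},{"offset": [0,0,0],"roll": 0,"claw": -0.8},{"offset": [0,0,0],"roll": 0,"claw": -1},{"offset": [0,0,0],"roll": 0,"claw": -1}]'

```text
clock: 5.38
tool_pos: [0.4664, 0.4136, 0.0067]
orientation: [-46.1, 90.0, 59.9]
force: [0.3, 0.1, 1.9]
opening: 0.0216
```

```bash
python3 - <<'E'
from h import *
from plant import ctrl
o=ctrl.get_obs();need(o,[0.466,.4135,.0065],15)
E
```

```text
pos [0.4664 0.4136 0.0067] x [ 0.  0. -1.] y [-0.962 -0.274 -0.   ] z [-0.274  0.962  0.   ] F [0.26 0.06 1.91] open 0.0216 t 5.375
tool shift [ 0.0002  0.0004 -0.    ]
roll to z=+/-lateral: 0.9162989845873691 or 180.91629898458737
```

servo_tool --motion '[{"offset": [-0.02,0,0],"roll": 0,"claw": -1},{"offset": [-0.045,0,0],"roll": 0,"claw": -1},{"offset": [-0.045,0,0],"roll": 0,"claw": -1},{"offset": [-0.02,0,0],"roll": 0,"claw": -1},{"offset": [0,0,0],"roll": 0,"claw": -1}]'

```text
clock: 6.0
tool_pos: [0.4669, 0.4144, 0.1384]
orientation: [-48.3, 89.8, 57.6]
force: [0.8, 0.1, -1.5]
opening: 0.0214
```

servo_tool --motion '[{"offset": [0,0.005,-0.03],"roll": 0,"claw": -1},{"offset": [0,0.006,-0.05],"roll": 0,"claw": -1},{"offset": [0,0.0065,-0.05],"roll": 0,"claw": -1},{"offset": [0,0.0065,-0.05],"roll": 0,"claw": -1},{"offset": [0,0.0065,-0.05],"roll": 0,"claw": -1},{"offset": [0,0.0065,-0.05],"roll": 0,"claw": -1},{"offset": [0,0.0065,-0.05],"roll": 0,"claw": -1},{"offset": [0,0.0065,-0.05],"roll": 0,"claw": -1},{"offset": [0,0.0065,-0.05],"roll": 0,"claw": -1},{"offset": [0,0.005,-0.045],"roll": 0,"claw": -1},{"offset": [0,0.003,-0.0235],"roll": 0,"claw": -1},{"offset": [0,0,0],"roll": 0,"claw": -1}]'

```text
clock: 7.5
tool_pos: [0.5401, -0.0851, 0.1349]
orientation: [80.1, 89.8, -174.2]
force: [-0.7, -0.0, -1.0]
opening: 0.0218
```

servo_tool --motion '[{"offset": [0,0,0],"roll": 0,"claw": -1},{"offset": [0,0,0],"roll": 0,"claw": -1}]'

```text
clock: 7.75
tool_pos: [0.5408, -0.0827, 0.1362]
orientation: [71.8, 90.0, 177.8]
force: [0.6, 0.3, -0.2]
opening: 0.0218
```

```bash
python3 - <<'E'
from h import *
from plant import ctrl
o=ctrl.get_obs();need(o,[0.541,-.0834,.0967],15.9)
for n in("scene","top"):
  s=ctrl.snapshot(n);f=s["frame"];np.savez(f"{n}3.npz",**s)
  c=f[195:335,320:480] if n=="scene" else f[125:250,370:500]
  cv2.imwrite(f"pics/{n}3.png",cv2.resize(c,None,fx=5,fy=5 if n=="top" else 4,interpolation=cv2.INTER_CUBIC)[:600])
E
```

```text
pos [ 0.5408 -0.0827  0.1362] x [-0.001  0.    -1.   ] y [-0.961 -0.275  0.   ] z [-0.275  0.961  0.   ] F [ 0.59  0.28 -0.2 ] open 0.0218 t 7.75
tool shift [ 0.0395 -0.     -0.0007]
roll to z=+/-lateral: 0.07378504696599376 or 180.07378504696598
```

View pics/scene3.png

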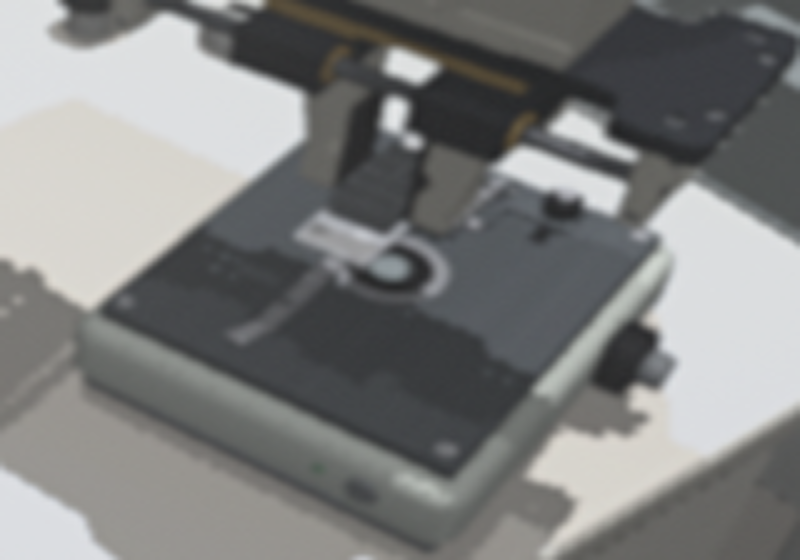

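View pics/top3.png

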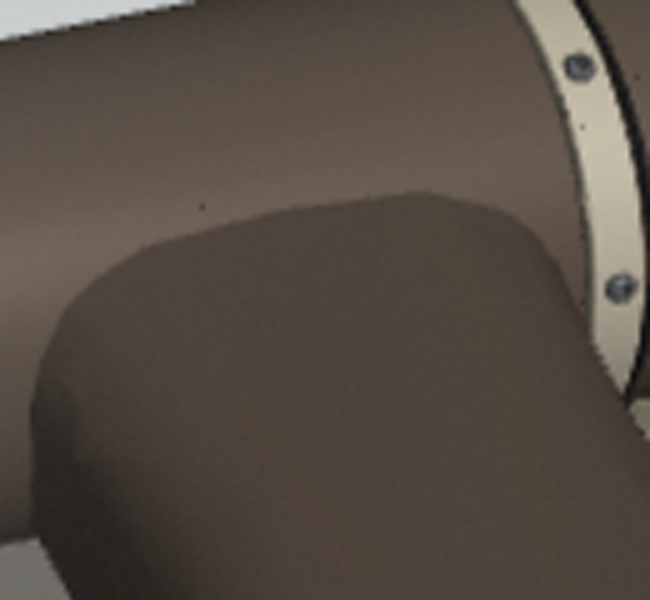

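The scene view shows the slide held square, its near end at about (300–410, 215–255) in the crop, left of the objective ring at (395,268). The top view is blocked by the arm. Now I'll lower it to just above the stage.

servo_tool --motion '[{"offset": [0.03,0,0],"roll": 0,"claw": -1},{"offset": [0.025,0,0],"roll": 0,"claw": -1},{"offset": [0.009,0,0],"roll": 0,"claw": -1},{"offset": [0,0,0],"roll": 0,"claw": -1},{"offset": [0,0,0],"roll": 0,"claw": -1},{"offset": [0,0,0],"roll": 0,"claw": -1}]'

```text
clock: 8.6
tool_pos: [0.5416, -0.0834, 0.0735]
orientation: [-97.7, 89.9, 8.2]
force: [0.0, -0.5, 0.2]
opening: 0.0215
```

```bash
python3 - <<'E'
from h import *
from plant import ctrl
o=ctrl.get_obs();need(o,[0.541,-.0834,.0667],15.9)
for n in("scene",):
  s=ctrl.snapshot(n);f=s["frame"];np.savez(f"{n}4.npz",**s)
  cv2.imwrite(f"pics/{n}4.png",cv2.resize(f[205:330,330:470],None,fx=5,fy=4.8,interpolation=cv2.INTER_CUBIC))
E
```

```text
pos [ 0.5416 -0.0834  0.0735] x [ 0.002  0.    -1.   ] y [-0.962 -0.274 -0.002] z [-0.274  0.962 -0.   ] F [ 0.03 -0.54  0.17] open 0.0215 t 8.6
tool shift [0.0068 0.0006 0.0002]
roll to z=+/-lateral: 0.02561084632348877 or 180.0256108463235
```

View pics/scene4.png

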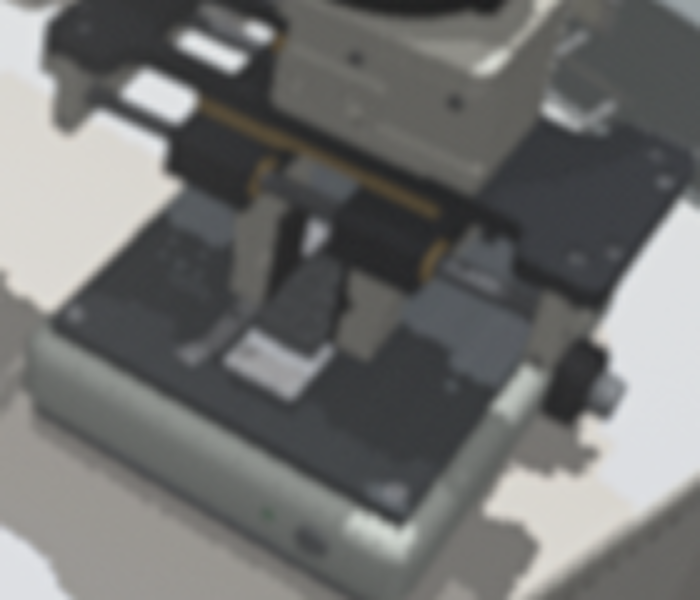

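The slide is just to the right of the rail, with its near end at (225–330, 330–400) in the crop and clear of the flare at (200,345). Lowering in small steps while watching the force.

servo_tool --motion '[{"offset": [0.004,0,0],"roll": 0,"claw": -1},{"offset": [0,0,0],"roll": 0,"claw": -1},{"offset": [0.001,0,0],"roll": 0,"claw": -1},{"offset": [0,0,0],"roll": 0,"claw": -1},{"offset": [0,0,0],"roll": 0,"claw": -1}]'

```text
clock: 9.28
tool_pos: [0.541, -0.0835, 0.0676]
orientation: [104.0, 90.0, -150.1]
force: [0.3, -0.2, -0.8]
opening: 0.0213
```

servo_tool --motion '[{"offset": [0.001,0,0],"roll": 0,"claw": -1},{"offset": [0,0,0],"roll": 0,"claw": -1},{"offset": [0,0,0],"roll": 0,"claw": -1}]'

```text
clock: 9.65
tool_pos: [0.5411, -0.0835, 0.0666]
orientation: [-104.3, 90.0, 1.6]
force: [-0.1, 0.1, 0.4]
opening: 0.0215
```

servo_tool --motion '[{"offset": [0.0007,0,0],"roll": 0,"claw": -1},{"offset": [0,0,0],"roll": 0,"claw": -1},{"offset": [0,0,0],"roll": 0,"claw": -1}]'

```text
clock: 10.02
tool_pos: [0.5411, -0.0835, 0.0666]
orientation: [-115.8, 90.0, -9.8]
force: [-3.1, 0.8, 8.5]
opening: 0.0219
```

Stage contact at z = 0.0666, which matches the expected height. I'll ease off and move towards the rail.

servo_tool --motion '[{"offset": [-0.0005,0,0],"roll": 0,"claw": -1},{"offset": [0,0,0.0015],"roll": 0,"claw": -1},{"offset": [0,0,0.0015],"roll": 0,"claw": -1},{"offset": [0,0,0],"roll": 0,"claw": -1},{"offset": [0,0,0],"roll": 0,"claw": -1}]'

```text
clock: 10.65
tool_pos: [0.5406, -0.0806, 0.0666]
orientation: [-103.7, 90.0, 2.2]
force: [0.0, -0.5, 5.7]
opening: 0.0218
```

servo_tool --motion '[{"offset": [0,0,0.001],"roll": 0,"claw": -1},{"offset": [0,0,0],"roll": 0,"claw": -1},{"offset": [0,0,0],"roll": 0,"claw": -1}]'

```text
clock: 11.02
tool_pos: [0.5403, -0.0797, 0.0666]
orientation: [-112.7, 90.0, -6.7]
force: [1.2, -1.3, 4.4]
opening: 0.0215
```

servo_tool --motion '[{"offset": [0,0,0.001],"roll": 0,"claw": -1},{"offset": [0,0,0],"roll": 0,"claw": -1},{"offset": [0,0,0],"roll": 0,"claw": -1}]'

```text
clock: 11.4
tool_pos: [0.54, -0.0787, 0.0666]
orientation: [-110.7, 90.0, -4.8]
force: [0.4, -1.2, 4.9]
opening: 0.0212
```

servo_tool --motion '[{"offset": [-0.0002,0,0.001],"roll": 0,"claw": -1},{"offset": [0,0,0],"roll": 0,"claw": -1},{"offset": [0,0,0],"roll": 0,"claw": -1}]'

```text
clock: 11.78
tool_pos: [0.5395, -0.0776, 0.0666]
orientation: [-82.4, 90.0, 23.5]
force: [0.4, -1.1, 4.9]
opening: 0.0216
```

servo_tool --motion '[{"offset": [0,0,0.0007],"roll": 0,"claw": -1},{"offset": [0,0,0],"roll": 0,"claw": -1},{"offset": [0,0,0],"roll": 0,"claw": -1}]'

```text
clock: 12.15
tool_pos: [0.5393, -0.0771, 0.0666]
orientation: [-104.6, 90.0, 1.4]
force: [1.1, -2.0, 4.9]
opening: 0.0215
```

servo_tool --motion '[{"offset": [0,0,0.0007],"roll": 0,"claw": -1},{"offset": [0,0,0],"roll": 0,"claw": -1},{"offset": [0,0,0],"roll": 0,"claw": -1}]'

```text
clock: 12.52
tool_pos: [0.5392, -0.0769, 0.0666]
orientation: [-177.1, 90.0, -71.2]
force: [2.4, -4.7, 4.6]
opening: 0.0216
```

servo_tool --motion '[{"offset": [0,0,-0.0003],"roll": 0,"claw": -1},{"offset": [0,-0.002,0],"roll": 0,"claw": -1},{"offset": [0,-0.003,0],"roll": 0,"claw": -1},{"offset": [0,-0.003,0],"roll": 0,"claw": -1},{"offset": [0,-0.002,0],"roll": 0,"claw": -1},{"offset": [0,0,0],"roll": 0,"claw": -1}]'

```text
clock: 13.28
tool_pos: [0.5469, -0.0746, 0.0666]
orientation: [89.2, 89.8, -164.9]
force: [-4.2, -4.6, 11.3]
opening: 0.0215
```

```bash
cat > st.py <<'E'
from h import *
from plant import ctrl
o=ctrl.get_obs();R=R_of(o["orientation"])
print("yaw",np.degrees(np.arctan2(-R[0,2],R[1,2])),"F fwd,left,up",(-R[:,1]@o["force"]).round(2),(R[:,2]@o["force"]).round(2),o["force"][2].round(2),"Mz",o["moment"].round(3))
d=o["tool_pos"]-[.573,-.068,0];print("scope frame",(-R[:,1]@d).round(4),(R[:,2]@d).round(4),o["tool_pos"][2],o["clock"])
E
python3 st.py
```

```text
yaw 15.90263703738389 F fwd,left,up -5.36 -3.27 11.32 Mz [-1.626  1.631  0.041]
scope frame -0.0272 0.0008 0.0665730323529668 13.275
```

servo_tool --motion '[{"offset": [0,0,0],"roll": 0,"claw": -1},{"offset": [0,0,0],"roll": 0,"claw": -1}]'

```text
clock: 13.52
tool_pos: [0.5469, -0.0746, 0.0666]
orientation: [89.4, 89.8, -164.7]
force: [-4.6, -4.1, 10.9]
opening: 0.0214
```

```bash
python3 st.py
```

```text
yaw 15.904167845996492 F fwd,left,up -5.55 -2.68 10.92 Mz [-1.597  1.544  0.077]
scope frame -0.0271 0.0008 0.06658516701062764 13.525
```

servo_tool --motion '[{"offset": [-0.0006,0,0],"roll": 0,"claw": -1},{"offset": [0,0,0],"roll": 0,"claw": -1},{"offset": [0,0,0],"roll": 0,"claw": -1}]'

```text
clock: 13.9
tool_pos: [0.5469, -0.0746, 0.0666]
orientation: [87.2, 89.8, -166.9]
force: [-1.9, -4.8, 5.0]
opening: 0.022
```

```bash
python3 st.py
```

```text
yaw 15.892037072928655 F fwd,left,up -3.15 -4.07 4.99 Mz [-1.88   0.709  0.104]
scope frame -0.0271 0.0008 0.06663525681713532 13.9
```

servo_tool --motion '[{"offset": [-0.0002,0,-0.0002],"roll": 0,"claw": -1},{"offset": [0,-0.002,0],"roll": 0,"claw": -1},{"offset": [0,-0.002,0],"roll": 0,"claw": -1},{"offset": [0,-0.001,0],"roll": 0,"claw": -1},{"offset": [0,0,0],"roll": 0,"claw": -1},{"offset": [0,0,0],"roll": 0,"claw": -1}]'

```text
clock: 14.65
tool_pos: [0.5537, -0.0727, 0.0673]
orientation: [-86.7, 90.0, 19.2]
force: [-0.1, -4.3, -1.8]
opening: 0.0215
```

```bash
python3 st.py
```

```text
yaw 15.91907370463198 F fwd,left,up -1.28 -4.06 -1.79 Mz [-1.626 -0.123  0.027]
scope frame -0.0198 0.0008 0.06729275391396869 14.65
```

servo_tool --motion '[{"offset": [0.0007,0,-0.0001],"roll": 0,"claw": -1},{"offset": [0,0,0],"roll": 0,"claw": -1},{"offset": [0,0,0],"roll": 0,"claw": -1}]'

```text
clock: 15.02
tool_pos: [0.5539, -0.0727, 0.0668]
orientation: [-87.4, 90.0, 18.5]
force: [1.1, -2.3, -0.5]
opening: 0.0217
```

```bash
python3 st.py
```

```text
yaw 15.921484638758203 F fwd,left,up 0.47 -2.53 -0.49 Mz [-0.815 -0.328 -0.019]
scope frame -0.0196 0.0008 0.06680341162949023 15.025
```

servo_tool --motion '[{"offset": [0.0001,-0.0015,0],"roll": 0,"claw": -1},{"offset": [0,-0.0015,0],"roll": 0,"claw": -1},{"offset": [0,-0.001,0],"roll": 0,"claw": -1},{"offset": [0,0,0],"roll": 0,"claw": -1},{"offset": [0,0,0],"roll": 0,"claw": -1}]'

```text
clock: 15.65
tool_pos: [0.5576, -0.0716, 0.0666]
orientation: [-80.0, 90.0, 25.9]
force: [0.1, -0.6, 1.2]
opening: 0.0216
```

```bash
python3 st.py
```

```text
yaw 15.917587242932013 F fwd,left,up -0.08 -0.63 1.24 Mz [-0.253  0.15   0.018]
scope frame -0.0157 0.0008 0.06663485733657322 15.65
```

servo_tool --motion '[{"offset": [0,-0.0015,0.0002],"roll": 0,"claw": -1},{"offset": [0,-0.0015,0],"roll": 0,"claw": -1},{"offset": [0,-0.001,0],"roll": 0,"claw": -1},{"offset": [0,0,0],"roll": 0,"claw": -1},{"offset": [0,0,0],"roll": 0,"claw": -1}]'

```text
clock: 16.27
tool_pos: [0.5613, -0.0705, 0.0666]
orientation: [-110.0, 90.0, -4.1]
force: [-1.3, -3.0, 4.2]
opening: 0.0214
```

```bash
python3 st.py
```

```text
yaw 15.913775436347484 F fwd,left,up -2.04 -2.57 4.23 Mz [-1.     0.459  0.044]
scope frame -0.0119 0.0008 0.06663212294683858 16.275
```

servo_tool --motion '[{"offset": [-0.0002,-0.001,0],"roll": 0,"claw": -1},{"offset": [0,-0.001,0],"roll": 0,"claw": -1},{"offset": [0,-0.001,0],"roll": 0,"claw": -1},{"offset": [0,0,0],"roll": 0,"claw": -1},{"offset": [0,0,0],"roll": 0,"claw": -1}]'

```text
clock: 16.9
tool_pos: [0.5638, -0.0698, 0.0666]
orientation: [88.3, 90.0, -165.8]
force: [-2.7, -4.9, 2.2]
opening: 0.022
```

```bash
python3 st.py
```

```text
yaw 15.911306300248413 F fwd,left,up -3.97 -3.91 2.22 Mz [-1.676e+00  9.930e-01  1.000e-03]
scope frame -0.0094 0.0008 0.06664965575269988 16.9
```

servo_tool --motion '[{"offset": [0,-0.001,-0.0002],"roll": 0,"claw": -1},{"offset": [0,-0.001,0],"roll": 0,"claw": -1},{"offset": [0,0,0],"roll": 0,"claw": -1},{"offset": [0,0,0],"roll": 0,"claw": -1}]'

```text
clock: 17.4
tool_pos: [0.5643, -0.0696, 0.0666]
orientation: [82.2, 89.8, -171.9]
force: [-7.4, -3.6, 7.2]
opening: 0.0212
```

```bash
python3 st.py;  python3 - <<'E'
from h import *
from plant import ctrl
s=ctrl.snapshot("scene");f=s["frame"];np.savez("scene5.npz",**s)
cv2.imwrite("pics/scene5.png",cv2.resize(f[215:310,350:460],None,fx=7,fy=6.3,interpolation=cv2.INTER_CUBIC))
E
```

```text
yaw 15.897990241503516 F fwd,left,up -8.12 -1.4 7.16 Mz [-1.442  2.699  0.066]
scope frame -0.009 0.0008 0.06660757653557198 17.4
```

View pics/scene5.png

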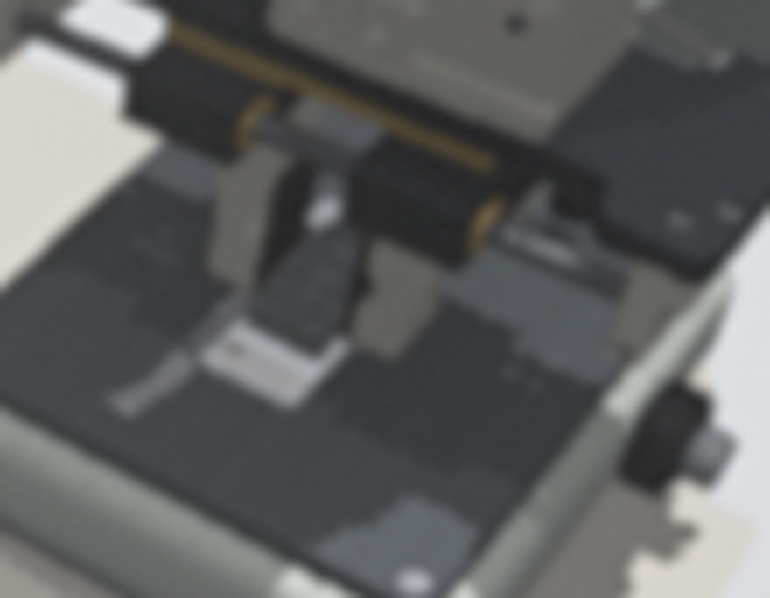

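The white roller is seen at (325,205) beyond the slide, and the force forward has risen, so the slide's end is against it. I'll ease the down pressure and push on.

servo_tool --motion '[{"offset": [-0.0005,0,0],"roll": 0,"claw": -1},{"offset": [0,-0.0008,0],"roll": 0,"claw": -1},{"offset": [0,0,0],"roll": 0,"claw": -1},{"offset": [0,0,0],"roll": 0,"claw": -1}]'

```text
clock: 17.95
tool_pos: [0.5646, -0.0696, 0.0666]
orientation: [81.7, 89.8, -172.4]
force: [-7.6, -4.9, 4.0]
opening: 0.0214
```

```bash
python3 st.py
```

```text
yaw 15.880518075738305 F fwd,left,up -8.67 -2.63 3.96 Mz [-1.658  2.683  0.027]
scope frame -0.0088 0.0008 0.06664996069284564 17.95
```

servo_tool --motion '[{"offset": [-0.0004,0,-0.0001],"roll": 0,"claw": -1},{"offset": [0,-0.0006,0],"roll": 0,"claw": -1},{"offset": [0,0,0],"roll": 0,"claw": -1},{"offset": [0,0,0],"roll": 0,"claw": -1}]'

```text
clock: 18.45
tool_pos: [0.5653, -0.0694, 0.0668]
orientation: [79.4, 89.8, -174.7]
force: [-6.0, -5.0, 1.9]
opening: 0.0218
```

```bash
python3 st.py
```

```text
yaw 15.879312683306434 F fwd,left,up -7.12 -3.19 1.9 Mz [-1.579  2.132  0.07 ]
scope frame -0.008 0.0008 0.06675444415230478 18.45
```

servo_tool --motion '[{"offset": [0,-0.0006,0],"roll": 0,"claw": -1},{"offset": [0,-0.0006,0],"roll": 0,"claw": -1},{"offset": [0,0,0],"roll": 0,"claw": -1},{"offset": [0,0,0],"roll": 0,"claw": -1}]'

```text
clock: 18.95
tool_pos: [0.567, -0.0689, 0.0668]
orientation: [77.4, 89.8, -176.7]
force: [-3.9, -4.1, 0.5]
opening: 0.0213
```

```bash
python3 st.py
```

```text
yaw 15.885893585675056 F fwd,left,up -4.83 -2.84 0.55 Mz [-1.496  1.619  0.074]
scope frame -0.0062 0.0008 0.06682973326054993 18.95
```

servo_tool --motion '[{"offset": [0.0002,-0.001,0],"roll": 0,"claw": -1},{"offset": [0,-0.001,0],"roll": 0,"claw": -1},{"offset": [0,0,0],"roll": 0,"claw": -1},{"offset": [0,0,0],"roll": 0,"claw": -1}]'

```text
clock: 19.45
tool_pos: [0.5703, -0.068, 0.067]
orientation: [47.4, 90.0, 153.3]
force: [-1.4, -1.4, -3.6]
opening: 0.0217
```

```bash
python3 st.py
```

```text
yaw 15.903076166524375 F fwd,left,up -1.73 -1.01 -3.57 Mz [-0.86   0.693  0.041]
scope frame -0.0026 0.0008 0.06702484620431663 19.45
```

servo_tool --motion '[{"offset": [0.0004,0,0.0002],"roll": 0,"claw": -1},{"offset": [0,-0.001,0],"roll": 0,"claw": -1},{"offset": [0,0,0],"roll": 0,"claw": -1},{"offset": [0,0,0],"roll": 0,"claw": -1}]'

```text
clock: 19.95
tool_pos: [0.5716, -0.0676, 0.067]
orientation: [-80.5, 90.0, 25.4]
force: [-0.7, -2.1, -3.6]
opening: 0.0216
```

```bash
python3 st.py
```

```text
yaw 15.91387048964805 F fwd,left,up -1.27 -1.81 -3.58 Mz [-1.009  0.395  0.095]
scope frame -0.0012 0.0008 0.06701092836055494 19.95
```

servo_tool --motion '[{"offset": [0.0004,0,0],"roll": 0,"claw": -1},{"offset": [0,-0.001,0],"roll": 0,"claw": -1},{"offset": [0,0,0],"roll": 0,"claw": -1},{"offset": [0,0,0],"roll": 0,"claw": -1}]'

```text
clock: 20.45
tool_pos: [0.5725, -0.0673, 0.0668]
orientation: [-97.0, 90.0, 8.9]
force: [-2.7, -2.5, -0.2]
opening: 0.0216
```

```bash
python3 st.py
```

```text
yaw 15.918558750196503 F fwd,left,up -3.24 -1.65 -0.21 Mz [-0.768  0.848  0.024]
scope frame -0.0003 0.0008 0.06679914833082595 20.45
```

servo_tool --motion '[{"offset": [0.0001,-0.0008,0],"roll": 0,"claw": -1},{"offset": [0,0,0],"roll": 0,"claw": -1},{"offset": [0,0,0],"roll": 0,"claw": -1}]'

```text
clock: 20.82
tool_pos: [0.5732, -0.0671, 0.0667]
orientation: [-84.7, 90.0, 21.2]
force: [-2.2, -1.0, 2.1]
opening: 0.0218
```

```bash
python3 st.py
```

```text
yaw 15.918531594964836 F fwd,left,up -2.37 -0.38 2.07 Mz [-0.59   1.055  0.018]
scope frame 0.0005 0.0008 0.06666855839825266 20.825
```

servo_tool --motion '[{"offset": [0,-0.0008,0.0002],"roll": 0,"claw": -1},{"offset": [0,0,0],"roll": 0,"claw": -1},{"offset": [0,0,0],"roll": 0,"claw": -1}]'

```text
clock: 21.2
tool_pos: [0.5738, -0.0669, 0.0667]
orientation: [139.0, 90.0, -115.0]
force: [-3.8, -3.9, 3.2]
opening: 0.0215
```

```bash
python3 st.py
```

```text
yaw 15.915755026056196 F fwd,left,up -4.76 -2.67 3.21 Mz [-1.354  1.242  0.039]
scope frame 0.0011 0.0008 0.0666539749117362 21.2
```

servo_tool --motion '[{"offset": [-0.0002,-0.0007,0],"roll": 0,"claw": -1},{"offset": [0,0,0],"roll": 0,"claw": -1},{"offset": [0,0,0],"roll": 0,"claw": -1}]'

```text
clock: 21.58
tool_pos: [0.5745, -0.0667, 0.0667]
orientation: [131.4, 90.0, -122.7]
force: [-2.7, -4.6, 0.8]
opening: 0.0215
```

```bash
python3 st.py
```

```text
yaw 15.915393094062463 F fwd,left,up -3.91 -3.71 0.84 Mz [-1.616  1.053  0.003]
scope frame 0.0018 0.0008 0.06669007558384933 21.575
```

Still moving with steady friction, so not at the stop yet.

servo_tool --motion '[{"offset": [0,-0.0008,-0.0001],"roll": 0,"claw": -1},{"offset": [0,0,0],"roll": 0,"claw": -1},{"offset": [0,0,0],"roll": 0,"claw": -1}]'

```text
clock: 21.95
tool_pos: [0.5748, -0.0667, 0.0666]
orientation: [87.5, 89.9, -166.6]
force: [-3.9, -4.0, 2.6]
opening: 0.0215
```

```bash
python3 st.py
```

```text
yaw 15.907955697137261 F fwd,left,up -4.87 -2.78 2.56 Mz [-1.488  1.672  0.031]
scope frame 0.002 0.0008 0.06664623359922459 21.95
```

servo_tool --motion '[{"offset": [0,-0.0008,0],"roll": 0,"claw": -1},{"offset": [0,0,0],"roll": 0,"claw": -1},{"offset": [0,0,0],"roll": 0,"claw": -1}]'

```text
clock: 22.32
tool_pos: [0.5748, -0.0666, 0.0667]
orientation: [86.3, 89.9, -167.8]
force: [-7.2, -4.2, 4.2]
opening: 0.0217
```

```bash
python3 st.py
```

```text
yaw 15.900045869380266 F fwd,left,up -8.04 -2.05 4.2 Mz [-1.576  2.496  0.028]
scope frame 0.002 0.0008 0.06666303643787061 22.325
```

Travel has ended at x' = 2.0 mm (stop at about 40 mm, within the stated 34–44) and the force is rising. I'll ease the down load slightly, push a touch more to confirm, and hold.

servo_tool --motion '[{"offset": [-0.0002,-0.0002,0],"roll": 0,"claw": -1},{"offset": [0,0,0],"roll": 0,"claw": -1},{"offset": [0,0,0],"roll": 0,"claw": -1}]'

```text
clock: 22.7
tool_pos: [0.5748, -0.0667, 0.0667]
orientation: [85.3, 89.8, -168.8]
force: [-6.6, -4.0, 4.1]
opening: 0.0216
```

```bash
python3 st.py
```

```text
yaw 15.896141116257093 F fwd,left,up -7.41 -2.03 4.12 Mz [-1.686  2.432  0.03 ]
scope frame 0.0019 0.0008 0.06665337130294963 22.7
```

servo_tool --motion '[{"offset": [-0.0001,0.0006,-0.0001],"roll": 0,"claw": -1},{"offset": [0,0.0005,0],"roll": 0,"claw": -1},{"offset": [0,0,0],"roll": 0,"claw": -1},{"offset": [0,0,0],"roll": 0,"claw": -1}]'

```text
clock: 23.2
tool_pos: [0.5748, -0.0666, 0.0667]
orientation: [77.9, 89.9, -176.2]
force: [-4.0, -3.6, -1.2]
opening: 0.0215
```

```bash
python3 st.py
```

```text
yaw 15.905542718166581 F fwd,left,up -4.8 -2.39 -1.18 Mz [-1.443  1.285 -0.017]
scope frame 0.002 0.0008 0.06669033065362431 23.2
```

Now open the fingers slowly.

servo_tool --motion '[{"offset": [0,0.0003,0],"roll": 0,"claw": -0.46},{"offset": [0,0,0],"roll": 0,"claw": -0.42},{"offset": [0,0,0],"roll": 0,"claw": -0.36},{"offset": [0,0,0],"roll": 0,"claw": -0.3},{"offset": [0,0,0],"roll": 0,"claw": -0.2},{"offset": [0,0,0],"roll": 0,"claw": -0.2}]'

```text
clock: 23.95
tool_pos: [0.575, -0.0666, 0.0671]
orientation: [-84.3, 90.0, 21.7]
force: [-0.2, 0.7, 1.0]
opening: 0.035
```

```bash
python3 st.py
```

```text
yaw 15.916092184367955 F fwd,left,up 0.03 0.7 0.97 Mz [0.027 0.019 0.031]
scope frame 0.0023 0.0008 0.06709810986939622 23.95
```

servo_tool --motion '[{"offset": [-0.005,0,0],"roll": 0,"claw": -0.2},{"offset": [-0.02,0,0],"roll": 0,"claw": -0.2},{"offset": [-0.05,0,0],"roll": 0,"claw": -0.2},{"offset": [-0.05,0,0],"roll": 0,"claw": -0.2},{"offset": [-0.03,0,0.03],"roll": 0,"claw": -0.2},{"offset": [0,0.01,0.05],"roll": 0,"claw": -0.2},{"offset": [0,0.01,0.055],"roll": 0,"claw": -0.2},{"offset": [0,0.01,0.055],"roll": 0,"claw": -0.2},{"offset": [0,0.01,0.055],"roll": 0,"claw": -0.2},{"offset": [0,0,0.05],"roll": 0,"claw": -0.2},{"offset": [0,0,0.03],"roll": 0,"claw": -0.2},{"offset": [0,0,0],"roll": 0,"claw": -0.2}]'

```text
clock: 25.45
tool_pos: [0.4469, 0.2367, 0.2224]
orientation: [-55.8, 90.0, 50.3]
force: [-1.1, -0.3, 0.3]
opening: 0.0348
```

```bash
python3 - <<'E'
from h import *
from plant import ctrl
for n in("scene","top"):
  s=ctrl.snapshot(n);f=s["frame"];np.savez(f"{n}6.npz",**s)
  c=f[215:315,345:465] if n=="scene" else f[125:240,380:500]
  cv2.imwrite(f"pics/{n}6.png",cv2.resize(c,None,fx=6 if n=="scene" else 5,fy=6 if n=="scene" else 5,interpolation=cv2.INTER_CUBIC))
E
```

```text
(no output)
```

View pics/scene6.png

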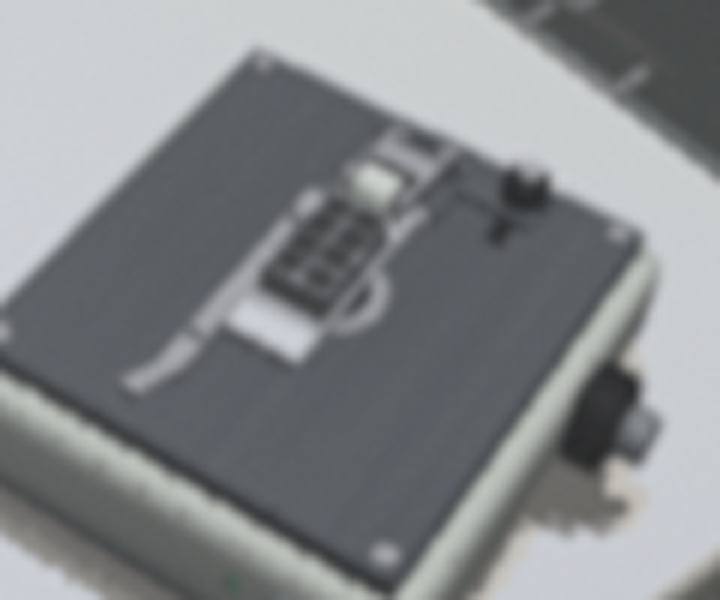

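View pics/top6.png

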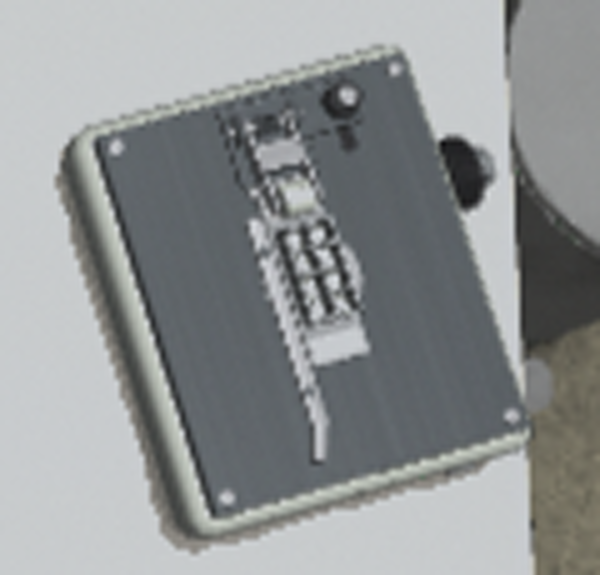

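```bash
python3 - <<'E'
from h import *
a=np.radians(15.9);M=np.array([[np.cos(a),np.sin(a)],[-np.sin(a),np.cos(a)]])
for n,c in(("top",(.5712,-.0684)),("scene",(.5755,-.0677))):
    v=V(np.load(n+"6.npz"))
    # block by depth: top z ~.076
    H,W=v.z.shape;Q=[]
    r=(150,205,425,460) if n=="top" else (235,290,380,420)
    for y in range(r[0],r[1]):
        for x in range(r[2],r[3]):
            p=v.dep(x,y)
            q=M@(p[:2]-c)
            if .068<p[2]<.08 and -.03<q[0]<.0255: Q.append([*q,p[2]])
    Q=np.array(Q);print(n,len(Q),cv2.minAreaRect((Q[:,:2]*1000).astype(np.float32)),np.median(Q[:,2]))
    g=cv2.cvtColor(v.f,cv2.COLOR_BGR2GRAY)
v=V(np.load("top6.npz"))
for x,y in[(315,362),(369,352),(362,320),(303,325),(296,195)]:
    p=v.plane(380+(x-2)/5,125+(y-2)/5,.064);print((M@(p[:2]-(.5712,-.0684))*1000).round(1))
f=cv2.resize(v.f[150:205,420:465],None,fx=12,fy=10.9,interpolation=cv2.INTER_CUBIC);cv2.imwrite("pics/e.png",f)
s=V(np.load("scene6.npz"))
for x,y in[(235,315),(303,360),(325,332)]:
    p=s.plane(345+(x-2.5)/6,215+(y-2.5)/6,.064);print((M@(p[:2]-(.5755,-.0677))*1000).round(1))
E
```

```text
top 144 ((2.0323524475097656, 0.35481739044189453), (41.93366241455078, 22.6114444732666), 0.10558951646089554) 0.07371379976635328
scene 228 ((2.1018199920654297, 0.06273937225341797), (23.348522186279297, 46.58223342895508), 89.27558898925781) 0.07287643086575618
[-33.5  11. ]
[-35.7 -12.2]
[-22.  -13.7]
[-17.2  10.9]
[36.7 -3.6]
[-32.   10.6]
[-34.6 -13.6]
[-20.9 -13.3]
```

View pics/e.png

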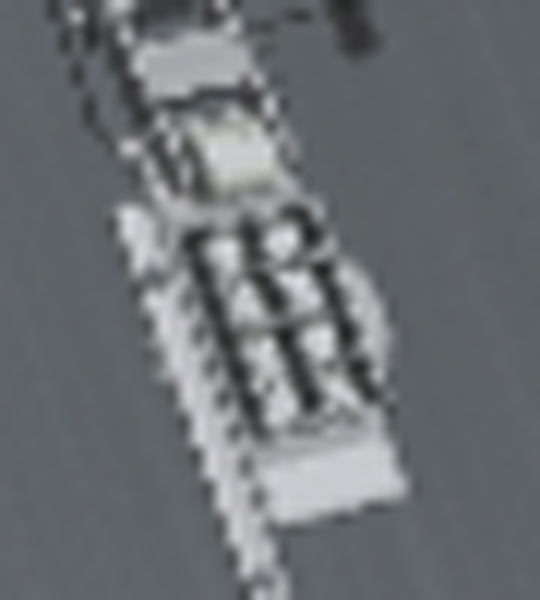

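The block fits at x' ≈ 2.0–2.1 mm, y' ≈ 0.1–0.4 mm, turned 0.1–0.7° from the scope axis. The crop shows the slide parallel to the rail with the roller at (235,155) on its end. Handing in.

```bash
python3 -c "
from plant import ctrl
print(ctrl.close_job(),ctrl.get_obs()['clock'])"
```

```text
the job is handed in; nothing more can be done
the job is handed in; nothing more can be done
```

I loaded the chamber slide on the microscope and handed the job in at about 26 s of robot time; no verdict was reported.

**What I did:** I gripped the slide by its wells (fingers closed to 21.6 mm) and set it on the stage. I brought it against the rail, then pushed it lengthwise under the roller until it bore on the end stop. At the stop, 1 mm of extra push gave no movement, and the forward resistance at the tool stayed around 8 N. I then eased off, opened the fingers and withdrew.

**Last checks:**
- **Position:** both cameras put the slide's centre 2.0–2.1 mm from the microscope's origin along x, matching where it stopped when I felt the end stop. They put it 0.1–0.4 mm off the centre line, within the 1.2 mm allowed.
- **Squareness:** the two cameras gave 0.1° and 0.7° to the microscope's axis, under the 1.7° allowed.
- **Roller:** it is seen sitting on the slide's far end.
- **Robot:** tool forces were near zero once the fingers opened.

**Disagreements and limits:**
- The two cameras differ by about 4 mm in world x, so I measured each one against its own fit of the microscope.
- Block heights in the images read 2–3 mm below the nominal top, which I put down to depth noise.
- My hand-picked plate corners were rougher and disagreed with each other by a few millimetres. I relied on the block fit and the felt contacts instead.
- The highest force I saw at the end of a move was about 11 N downward on the stage, and about 8.7 N forward. Forces between those readings were not seen, and the contact forces themselves cannot be measured directly.

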